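Close the filter holder with its keyed lid

ROBOT

A 6-joint arm with a two-finger parallel gripper is mounted at the origin on a cart in front of the work surface, level with it; the furniture and walls round the work are solid. World frame = base frame: x ahead of the robot, y to its left, z up, the work surface at z = 0. Lengths are in mm, angles in rad, forces in N, time in s.
With the tool pointing down it reaches from about 350 to 975 mm from the base axis. Payload 7.1 kg.
Tool frame: the origin (TCP) lies on the front face of the gripper's body, between the roots of the fingers; the fingertips stand 80 mm ahead of it and the grasp point (between the pads) lies 61 mm ahead of it (env.tips_ahead is the distance from the TCP to the fingertips, in mm); z points along the fingers, y is the direction in which the jaws open and shut (so a half turn about z gives the same grasp; the last joint's range is limited). The gripper opens to 88 mm and grips with 3 to 60 N. Pads are 20 mm wide; open, the fingers measure 115 mm over their backs; the gripper's body (75 mm by 178 mm) begins 61 mm behind the grasp point.
Start: joints at [-1.141, 0.423, 1.63, -0, 1.089, -0.019], TCP at [271.193, -563.081, 302.675] pointing down, gripper open.
Joint ranges: [-3, 3], [-0.9, 2.11], [0.09, 2.58], [-1.31, 4.45], [0.11, 2.69], [-2.54, 2.54]. Speed limits (rad/s): [2.39, 2.39, 3.01, 3.14, 3.14, 3.14].

INTERFACE

Orientations are given as a unit quaternion [x, y, z, w].
In Python, from station import env, set_gripper, viewer, workorder gives the robot as it stands. Calls block until the motion is done:
- env.reach(position, orientation): joint-space move of the TCP to a pose.
- env.move_l(position, rot=None, rate=150, f_stop=None): straight line of the TCP; rot=None keeps the orientation; rate is the mean speed in mm/s. With f_stop (N) it stops when the force on the tool has changed by that much, and returns True; else False.
- env.move_joints(angles): joint-space move.
- set_gripper(opening): finger opening in mm; the grip force is fixed at half the most; returns when the fingers have stopped.
- env.hold(seconds).
- env.ik(position, orientation): joint angles nearest the present ones, or None.
- env.read_state(): the state.
- viewer.camera(name): name is "scene" or "top"; returns the picture (384x512x3 uint8, blue, green, red); there is no depth.
- viewer.camera_params(name): a dict with "fx", "fy", "cx", "cy" (pixels), "dist" ([k1, k2, p1, p2, k3] as OpenCV has them; the pictures are not rectified), "pose" (4x4, takes a point from camera to world coordinates). Camera axes: x right, y up, looking along -z (the intrinsics and any distortion apply to the point x, -y, -z); pixel columns grow to the right and rows downward; lengths in mm; the calibration is good to about 2 mm. A picture is of the moment at which its call begins. camera_params takes no time and is no camera call.
A pose or a line that the arm cannot do raises env.IKError and nothing moves.
- workorder.sign_off(): hands the job in, once; it reports no verdict.
The state is a dict: "time_s": time; "qpos": joint angles; "dq": joint speeds; "tau": joint torques, N m; "tool_pos": TCP position; "orientation": TCP orientation; "force": force on the tool from outside, world axes, zero at the start; "wrist_torque": the same for the moment, N m; "width": finger opening in mm.
Only numpy, scipy, OpenCV 4.12 (cv2) and the standard library are available. Lean on these libraries where they do the work, as an engineer would, in place of code of your own. Each camera call takes 0.05 s, during which the arm holds its last target. There are 200 camera calls.

TASK

Take the lid with the flat wing handle from the sloping rack, set it level on the open filter holder and turn it on the rim until its key drops into the notch, then press it fully home so that its flange lies flat on the rim all round. Leave the other lid in the rack and the petri dish where they are.

Things in the scene. Friction and masses are not known exactly. Their poses are not given: they have to be found in the camera images.
- lid_handle (a point): Centre of the keyed lid's handle: a black upright blade 46 mm long (lid's y), 14 mm thick (x), 32 mm tall (z), centred on the lid; this point is half-way up, 16 mm above the flange's top. Axes are the lid's: z is its axis, out of the top. The lid (loose, about 160 g) leans 27 degrees in the rack: z points up and back towards the robot, x up the slope.
- lid_face (a point): Centre of the underside of that lid's steel flange (76 mm across, 5 mm thick), 21 mm below lid_handle; same axes. Below it a spigot 52 mm across reaches 13 mm down, its last 5 mm tapered to 43 mm across. One key, 8 mm wide and 7 mm high, on the flange's underside, sticks out from the spigot to 36 mm from the axis on the lid's -x side, square to the blade (low side in the rack).
- seat (a point): Centre of the filter holder's mouth, level with the top of its rim, 75 mm above the worktop; axes as foot, z up. The fixed steel pot is 76 mm across, its bore 55 mm across and over 30 mm deep. The rim has one notch, 12 mm wide, 9 mm deep, for the key. Until the key is over the notch it rides on the rim with the flange 7 mm above it; then the flange can come down on the rim.
- foot: Fixed square grey foot of the filter holder, 100 mm wide; origin at the centre of its underside on the worktop. The pot stands turned in the foot by an unknown angle that is not measured: the notch lies somewhere within 30 degrees either side of the foot's -x direction, seen from the pot's axis.
- plain_lid_handle (a point): The other lid, of the same size but without a key and with a round black knob 34 mm across; this point is on its axis, 21 mm above the flange's underside. It lies the same way in the other place of the rack, 105 mm from the keyed lid. To be left alone.
- rack: Fixed white sloping rack, base 130 x 210 mm; origin at the centre of its underside. Two places 52.5 mm either side along its y; the keyed lid may be in either. A flange lies on two rails that slope 27 degrees down to the rack's -x, its low edge against a bar 7 mm above the rails; the flange's underside centre is 70 mm above the worktop. Lids lift off along their own axis.
- petri: Closed petri dish, 62 mm across, 13 mm high, loose on the worktop; origin at the centre of its underside. To be left alone.
There are look-alikes about, which are no part of the job. What is shaped like the part that bears lid_handle but green, orange or red is not meant.

How it is judged (in metres and radians):
At the end, for the whole second after the job is handed in: The keyed lid sits on the filter holder with its key in the notch: the centre of its flange's underside is less than 1.8 mm above the rim and within 4 mm of the holder's axis, and it is level within 2.5 degrees. The plain lid and the petri dish are within 20 mm of where they stood (z of lid_face in the frame of seat between -0.003 and 0.0018 m and horizontal distance between lid_face and seat below 0.004 m and angle between lid_face's own z axis and vertical below 0.045 rad and distance of each of plain_lid_handle, petri from where it was at the start of the episode below 0.02 m); the robot touches nothing.
It fails at once if the other lid is moved by more than 20 mm (distance of plain_lid_handle from where it was at the start of the episode above 0.02 m).
It fails at once if the petri dish is moved by more than 20 mm (distance of petri from where it was at the start of the episode above 0.02 m).
It also fails if it takes over 54 s, if anything falls off the work surface, if the arm or the gripper's body presses on something with over 40 N, if the wrist force passes 120 N, or if a joint passes its speed limit or range.

## Working session

There is one attempt and no reset: what is moved stays moved. The work goes in short steps, each a Python script; the robot and the scene stay as the last script left them, time stands still between calls to the robot, and variables do not carry over. Pictures are saved under pics/ and viewed, about 8 in all and at most 12, crops included, and the job is handed in when it is done.

```bash
mkdir -p pics; ls; python3 - <<'E'
from station import env,viewer
import cv2
for n in("scene","top"):
    cv2.imwrite(f"pics/{n}0.png",cv2.resize(viewer.camera(n),(800,600),interpolation=cv2.INTER_CUBIC)); print(n,viewer.camera_params(n))
s=env.read_state();print(s)
E
```

```text
pics
scene {'fx': 492.9965274314818, 'fy': 492.9965274314818, 'cx': 258.0274324506293, 'cy': 191.53763525852267, 'dist': array([-0.02445102,  0.        ,  0.        ,  0.        ,  0.        ]), 'pose': array([[-5.24446202e-01,  3.96888669e-01, -7.53283191e-01,
        -5.42552084e+02],
       [-8.51193498e-01, -2.22950075e-01,  4.75145129e-01,
         6.47798654e+02],
       [ 2.06351741e-02,  8.90377812e-01,  4.54754375e-01,
         7.22278370e+02],
       [ 0.00000000e+00,  0.00000000e+00,  0.00000000e+00,
         1.00000000e+00]])}
top {'fx': 461.29872620668567, 'fy': 461.29872620668567, 'cx': 257.53933076914996, 'cy': 189.69735013884917, 'dist': array([-0.09707863,  0.        ,  0.        ,  0.        ,  0.        ]), 'pose': array([[ 2.32899452e-02,  9.97629962e-01, -6.47459492e-02,
         4.61305861e+02],
       [-9.99565804e-01,  2.44065259e-02,  1.65083487e-02,
         8.87064116e+00],
       [ 1.80494469e-02,  6.43333582e-02,  9.97765221e-01,
         1.17849148e+03],
       [ 0.00000000e+00,  0.00000000e+00,  0.00000000e+00,
         1.00000000e+00]])}
{'time_s': 0.1, 'qpos': array([-1.14102676e+00,  4.23723578e-01,  1.63056251e+00, -1.90709642e-05,
        1.08860278e+00, -1.90067172e-02]), 'dq': array([-1.52391338e-03, -1.37587843e-03, -9.88180548e-05, -4.68258423e-05,
        2.95719389e-03,  8.22745488e-04]), 'tau': array([-4.59641578e-04, -5.45617568e+01, -2.74319065e+01,  6.45514810e-02,
        1.89143844e-02, -4.61172374e-05]), 'tool_pos': array([ 271.02656303, -562.76825698,  302.02492925]), 'orientation': array([ 9.74929244e-01,  2.22514153e-01, -1.40443056e-04, -6.32762856e-04]), 'force': array([-0.07846972,  0.37384766, -0.40447905]), 'wrist_torque': array([ 0.03972162, -0.05027436, -0.00295996]), 'width': 87.61827635098146}
```

View pics/scene0.png

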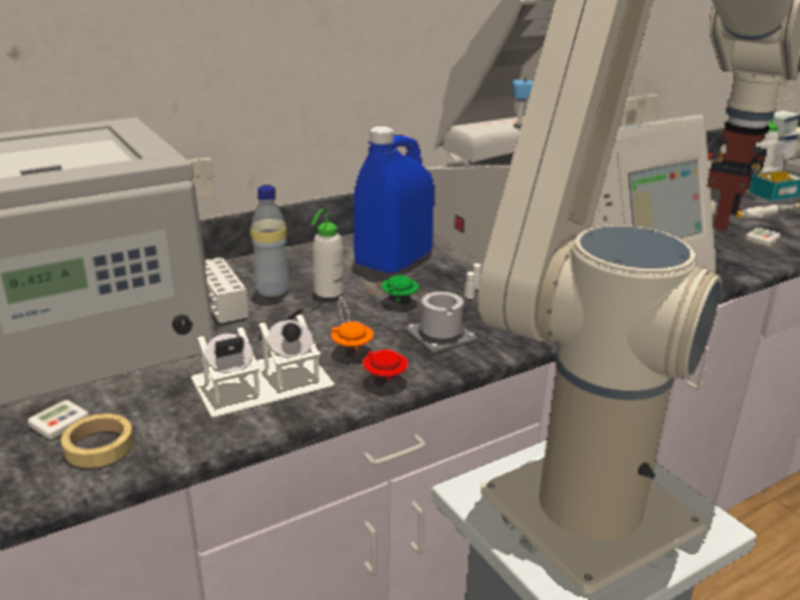

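View pics/top0.png

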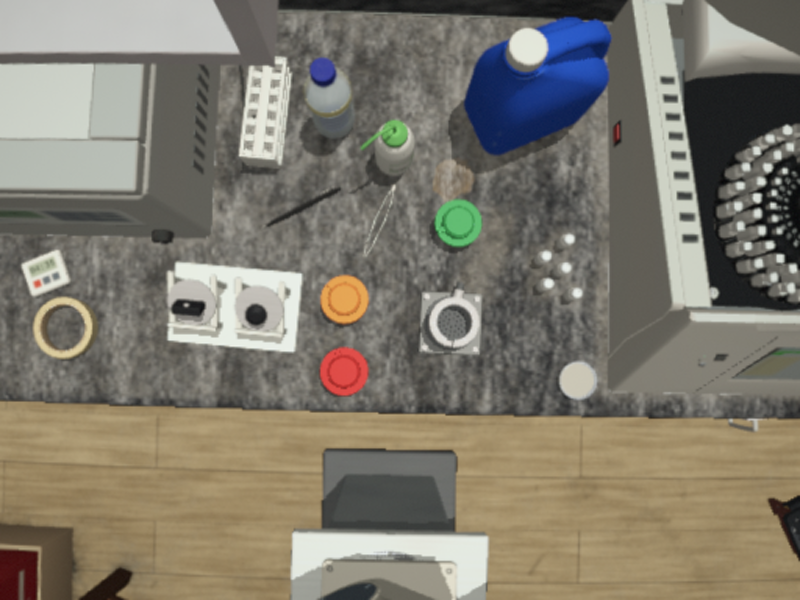

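The scene shows the rack with the black-blade lid at top view (188,305) and the plain knob lid at (257,312). The pot is at (452,322) and the petri dish at (578,380). The orange (344,300), red (344,371) and green (458,222) lids are look-alikes by colour. I choose the black blade and check it in a close crop.

```bash
cat > h.py <<'E'
import numpy as np,cv2
from station import env,set_gripper,viewer,workorder
from scipy.spatial.transform import Rotation as R
F=np.diag([1,-1,-1.])
def ray(n,uv):
    p=viewer.camera_params(n);K=np.array([[p['fx'],0,p['cx']],[0,p['fy'],p['cy']],[0,0,1]])
    x=cv2.undistortPoints(np.array([[uv]],float),K,p['dist'])[0,0]
    T=p['pose'];return T[:3,3],T[:3,:3]@F@np.array([x[0],x[1],1])
def px2w(n,uv,z):
    o,d=ray(n,uv);return o+d*(z-o[2])/d[2]
def w2px(n,P):
    p=viewer.camera_params(n);K=np.array([[p['fx'],0,p['cx']],[0,p['fy'],p['cy']],[0,0,1]])
    T=p['pose'];c=(np.atleast_2d(P)-T[:3,3])@T[:3,:3]@F
    return cv2.projectPoints(c,np.zeros(3),np.zeros(3),K,p['dist'])[0][:,0]
def crop(img,c,w,h,s):
    x0,y0=int(c[0]-w/2),int(c[1]-h/2)
    return cv2.resize(img[y0:y0+h,x0:x0+w],None,fx=s,fy=s,interpolation=cv2.INTER_CUBIC),(x0,y0)
E
python3 - <<'E'
from h import *
im=viewer.camera("top");cv2.imwrite("pics/topraw.png",im)
a,o1=crop(im,(148,197),100,70,8);b,o2=crop(im,(289,205),50,50,6)
sc=viewer.camera("scene");cv2.imwrite("pics/sceneraw.png",sc)
c,o3=crop(sc,(281,206),50,50,6)
d,o4=crop(sc,(165,228),50,50,4)
A=a[:,:]; A=cv2.resize(a,(800,560))
B=np.hstack([b,c,d[:0].reshape(0,d.shape[1],3) if 0 else np.vstack([d,np.zeros((100,200,3),np.uint8)])])
cv2.imwrite("pics/c1.png",A);cv2.imwrite("pics/c2.png",B);print(o1,o2,o3,o4)
for n,uv,z in[("blade",(188,305),103),("pot",(452,322),75),("petri",(578,380),6)]:
    print(n,px2w("top",np.array(uv)/1.5625,z))
E
```

```text
(98, 162) (264, 180) (256, 181) (140, 203)
blade [510.31721247 312.20516266 103.        ]
pot [495.44300809 -86.35610253  75.        ]
petri [ 407.32038215 -301.1420996     6.        ]
```

View pics/c1.png

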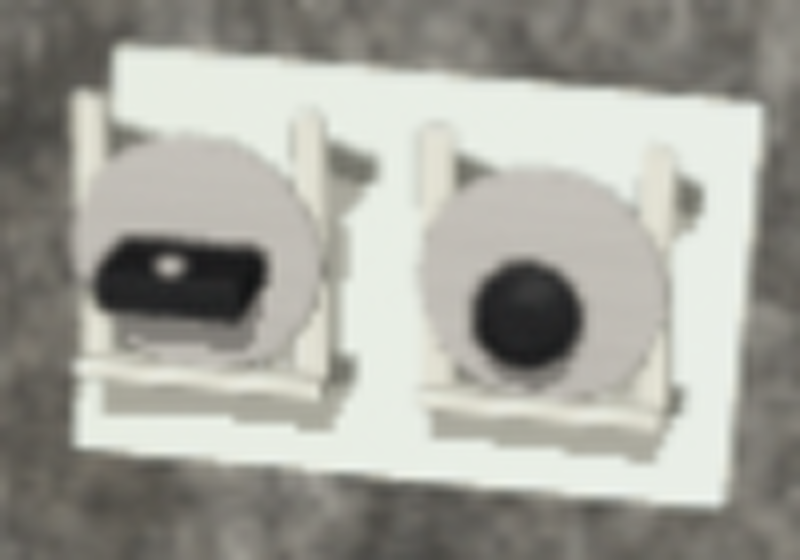

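View pics/c2.png

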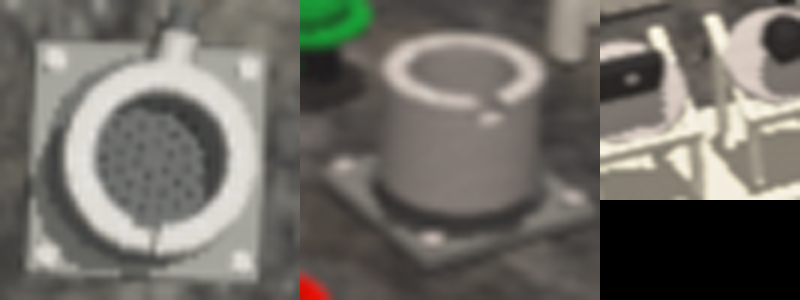

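```bash
cat >> h.py <<'E'
def warp(n,im,c,z,half=60,s=5):
    g=np.arange(-half,half,1/s);X,Y=np.meshgrid(g,-g) # right=+x? image right = +x world, up=+y
    P=np.stack([c[0]+X,c[1]+Y,np.full_like(X,z)],-1).reshape(-1,3)
    q=w2px(n,P).astype(np.float32).reshape(*X.shape,2)
    return cv2.remap(im,q[...,0],q[...,1],cv2.INTER_CUBIC)
E
python3 - <<'E'
from h import *
t=cv2.imread("pics/topraw.png");s=cv2.imread("pics/sceneraw.png")
un=lambda p,o,k:((np.array(p)+.5)/k-.5+np.array(o))
# rack corners
C=[px2w("top",un(p,(98,162),8),4)[:2] for p in[(115,45),(765,103),(725,505),(72,447)]]
C=np.array(C);print("rack",C.round(1),C.mean(0))
for a,b in((0,1),(3,2),(3,0),(2,1)):
    d=C[b]-C[a];print(np.linalg.norm(d),np.degrees(np.arctan2(d[1],d[0])))
fl=px2w("top",un((198,251),(98,162),8),74.5);print("flange top c",fl)
pl=px2w("top",un((545,284),(98,162),8),74.5);print("plain",pl)
pot=px2w("top",un((160,158),(264,180),6),75);print("pot top",pot, "scene",px2w("scene",un((163.5,70.5),(256,181),6),75))
F4=np.array([px2w("top",un(p,(264,180),6),8)[:2] for p in[(37,42),(265,52),(257,278),(27,272)]])
print("foot",F4.mean(0));
for a,b in((0,1),(3,2),(3,0),(2,1)):
    d=F4[b]-F4[a];print(np.linalg.norm(d),np.degrees(np.arctan2(d[1],d[0])))
c=pot[:2]
ims=[]
for n,im in(("top",t),("scene",s)):
    w=warp(n,im,c,75,50,4)
    cv2.circle(w,(200,200),38*4,(0,0,255),1);cv2.circle(w,(200,200),110,(0,255,0),1);ims.append(w)
cv2.imwrite("pics/w1.png",np.hstack(ims))
E
```

```text
rack [[586.3 365.1]
 [572.6 154.8]
 [444.2 163.5]
 [457.1 373.4]] [515.04841831 264.20215229]
210.75122387921124 -93.74727577678509
210.38645734230053 -93.51284944558047
129.5259099333278 -3.6940371566280814
128.66529334495135 -3.856899035469007
flange top c [517.18196479 315.62126805  74.5       ]
plain [509.874745   210.31712297  74.5       ]
pot top [495.88876449 -88.67804674  75.        ] scene [490.25975846 -88.31029943  75.        ]
foot [496.68647102 -88.98118108]
97.1354783828316 -91.10198109442564
97.45984909754311 -90.22283008738233
97.44980728121284 -1.237678457156904
95.95419608857837 -1.0529570601435343
```

View pics/w1.png

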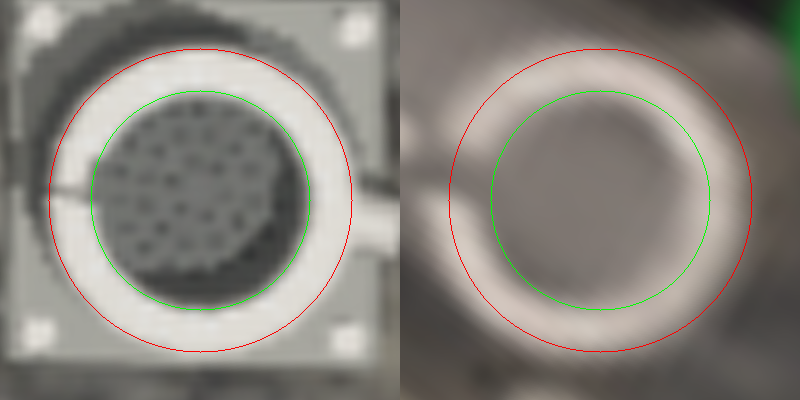

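The crops confirm the keyed lid: it has a black blade, leans towards the robot, and sits in the rack's +y place. In the rim warp the notch opens about 14° from world -x towards +y. The top view puts its wall line at (50,187)-(95,200), and the scene view puts its gap at (455,168). The two agree. Next I check the grasp numerically.

```bash
cat >> h.py <<'E'
YAW=-3.75
RL=R.from_euler('z',YAW,degrees=True)*R.from_euler('y',-27,degrees=True)   # lid axes in rack
FACE=np.array([519.0,315.8,70.]); 
def tool_for(RLid,flip=1):  # tool z=-lid z, tool y=flip*lid x
    M=RLid.as_matrix();y=flip*M[:,0];z=-M[:,2];return R.from_matrix(np.stack([np.cross(y,z),y,z],1))
GA=21+6. # grasp point above face along lid z
def tcp(face,RLid,d=0): return np.asarray(face)+RLid.as_matrix()[:,2]*(GA+61+d)
SEAT=np.array([496.0,-88.7,75.]); NOTCH=-14.2
E
python3 - <<'E'
from h import *
M=RL.as_matrix();print(M[:,2])
P=[FACE+M@np.array([a,b,37]) for a in(-7,7) for b in(-23,23)]
P+= [FACE+M@np.array([a,b,5]) for a,b in((0,38),(0,-38),(38,0),(-38,0))]
print(((w2px("top",P)-(98,162)+.5)*8-.5).round())
print(((w2px("scene",P)-(140,203)+.5)*4-.5).round())
print("incub corner",px2w("scene",np.array((203,357))/1.5625,0),[px2w("top",np.array((212,236))/1.5625,z)[:2] for z in(0,250,300)])
for f in(1,-1):
  for nm,face,RR in(("hover",FACE,RL),("seat",SEAT,R.from_euler('z',NOTCH,degrees=True))):
    for d in(0,120): print(f,nm,d,env.ik(tcp(face,RR,d),tool_for(RR,f).as_quat()))
E
```

```text
[-0.45301847  0.0296924   0.89100652]
[[243. 325.]
 [ 89. 311.]
 [242. 282.]
 [ 87. 267.]
 [ 73. 241.]
 [321. 264.]
 [193. 136.]
 [201. 366.]]
[[ 65.  58.]
 [ -8.  74.]
 [ 58.  40.]
 [-14.  56.]
 [-37.  99.]
 [ 80.  72.]
 [  5.  38.]
 [ 40. 134.]]
incub corner [636.21367575 323.19895406   0.        ] [array([630.06205046, 306.2514324 ]), array([594.26285465, 243.16637912]), array([587.10301548, 230.54936846])]
1 hover 0 [ 0.69033768  0.53411816  2.00786706 -0.93446567  0.39753472  1.59374409]
1 hover 120 [ 0.77188905  0.29325802  2.04185538 -0.66189358  0.58083942  1.3570657 ]
1 seat 0 [-2.00579510e-01  4.67066750e-01  1.98146081e+00 -4.44089210e-16
  6.93065093e-01  4.72572440e-02]
1 seat 120 [-2.00579510e-01  2.72316293e-01  1.91074816e+00 -4.44089210e-16
  9.58528198e-01  4.72572440e-02]
-1 hover 0 [ 0.69033768  0.53411816  2.00786706 -0.93446567  0.39753472 -1.54784857]
-1 hover 120 [ 0.77188905  0.29325802  2.04185538 -0.66189358  0.58083942 -1.78452695]
-1 seat 0 None
-1 seat 120 None
```

```bash
python3 - <<'E'
from h import *
q0=env.read_state()['orientation']
set_gripper(60)
env.move_l([260,-330,340],rate=300)
q=tool_for(RL).as_quat()
qs=tool_for(R.from_euler('z',-14,degrees=True)).as_quat()
env.reach([400,-30,360],qs)
env.reach(tcp(FACE,RL,120),q)
env.move_l(tcp(FACE,RL,35),rate=150)
s=env.read_state();print(s['time_s'],s['tool_pos'],tcp(FACE,RL,35),s['force'],s['width'])
t=viewer.camera("top");sc=viewer.camera("scene")
a,_=crop(t,(125,197),66,60,6);b,_=crop(sc,(150,215),66,60,6)
cv2.imwrite("pics/g1.png",np.hstack([a,b]))
E
```

```text
5.1167 [463.54349012 319.05327275 179.86377117] [463.27872804 319.45216512 179.59380248] [-0.44939807  0.28711239  0.85889376] 59.80143545470352
```

View pics/g1.png

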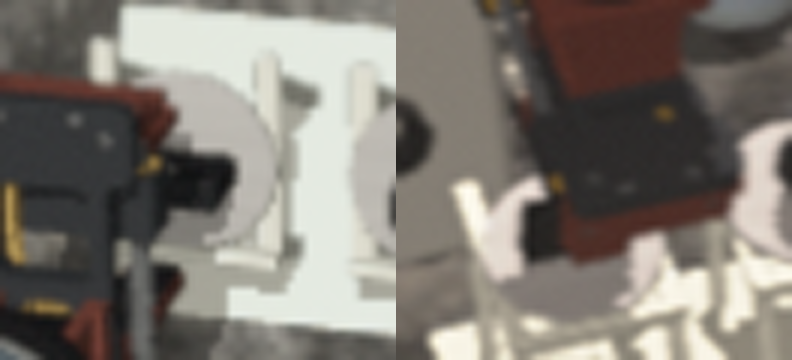

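The blade at (205,180) in the left half lies between the two fingers, at rows 110 and 290. I descend, grip and lift along the lid axis.

```bash
python3 - <<'E'
from h import *
print(env.move_l(tcp(FACE,RL,0),rate=60,f_stop=8))
s=env.read_state();print(s['tool_pos'],tcp(FACE,RL,0),s['force'])
set_gripper(5)
s=env.read_state();print(s['width'],s['tool_pos'],s['force'])
print(env.move_l(tcp(FACE,RL,90),rate=100))
s=env.read_state();print(s['time_s'],s['width'],s['force'],s['wrist_torque'])
t=viewer.camera("top");sc=viewer.camera("scene");cv2.imwrite("pics/lift_t.png",t);cv2.imwrite("pics/lift_s.png",sc)
RS=R.from_euler('z',NOTCH,degrees=True);q=tool_for(RS).as_quat()
env.reach(tcp(SEAT,RS,120),q)
env.move_l(tcp(SEAT,RS,25),rate=120)
s=env.read_state();print(s['time_s'],s['width'],s['tool_pos'],s['force'],s['wrist_torque'])
t=viewer.camera("top");sc=viewer.camera("scene")
a,_=crop(t,(289,205),66,60,6);b,_=crop(sc,(283,200),66,60,6)
cv2.imwrite("pics/s1.png",np.hstack([a,b]))
E
```

```text
False
[479.09915019 318.31364201 148.20710848] [479.13437453 318.41293114 148.40857413] [ 0.03451246 -0.21442011  0.36867642]
13.770252948805185 [478.80339134 318.33045556 148.28735411] [-3.67880719 -0.62302397  1.42193054]
False
7.775 13.914877723843464 [-0.11222352 -0.39998463 -1.43193892] [-0.01792481  0.34419243  0.02057697]
10.3417 13.812968523380885 [496.47190419 -88.65201023 188.50035167] [ 0.00761697 -0.00515988 -2.17810538] [ 0.07055107 -0.07356417  0.01513544]
```

View pics/s1.png

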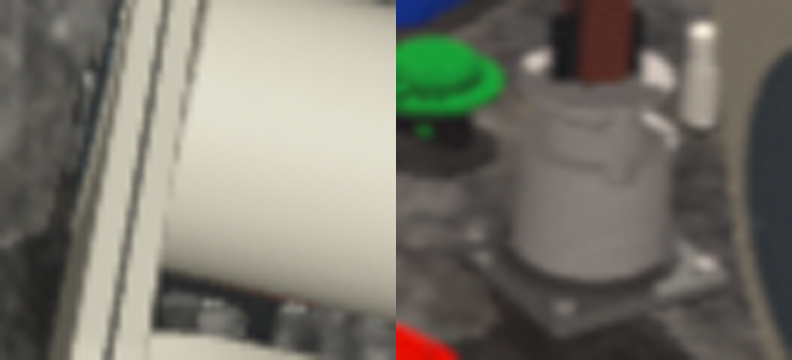

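The lid is held level over the pot (right half, flange around (598,85)). I lower it with a force stop, watching the height.

```bash
python3 - <<'E'
from h import *
RS=R.from_euler('z',NOTCH,degrees=True)
h=env.move_l(tcp(SEAT,RS,-2),rate=25,f_stop=6)
s=env.read_state();print(h,s['time_s'],'face above rim',s['tool_pos'][2]-tcp(SEAT,RS,0)[2],s['tool_pos'],s['force'],s['wrist_torque'],s['width'])
E
```

```text
True 11.4333 face above rim -1.3419935601655766 [495.87871962 -88.88008877 161.65800644] [-1.26018105  0.08582332  4.41663256] [ 0.01020741 -0.03209933  0.03717111] 14.107384522078288
```

It went down to rim height with no stop at the key's 7 mm, so the key is in the notch. I press it home, release, retreat and check.

```bash
python3 - <<'E'
from h import *
p=env.read_state()['tool_pos']
print(env.move_l(p-[0,0,8],rate=15,f_stop=20))
s=env.read_state();print(s['tool_pos'],s['force'],s['wrist_torque'])
set_gripper(40)
s=env.read_state();print(s['force'],s['width'])
p=s['tool_pos'];env.move_l([p[0],p[1],260],rate=120)
# clear the view
env.reach([400,100,360],tool_for(R.from_euler('z',0,degrees=True)).as_quat())
t=viewer.camera("top");sc=viewer.camera("scene");cv2.imwrite("pics/end_t.png",t);cv2.imwrite("pics/end_s.png",sc)
a,_=crop(t,(289,205),66,60,6);b,_=crop(sc,(283,200),66,60,6)
cv2.imwrite("pics/s2.png",np.hstack([a,b]));print(env.read_state()['time_s'])
E
```

```text
True
[495.89779184 -88.87005971 161.63472443] [-0.51944673  0.19554645  4.35920981] [ 0.08747864 -0.10693315  0.09898093]
[ 0.09823869  0.59443469 -0.09310488] 39.843077477339584
14.275
```

View pics/s2.png

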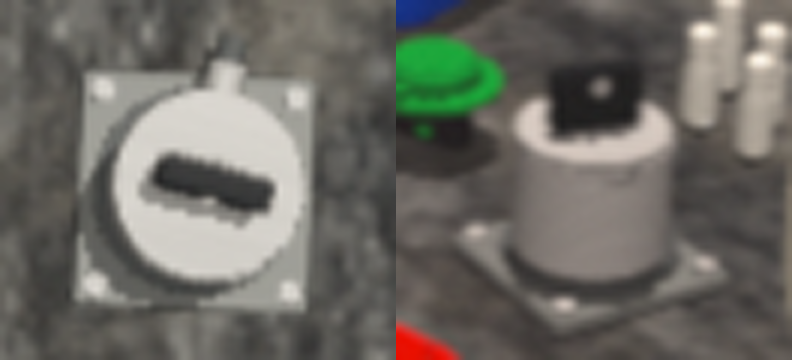

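The flange lies flush with the rim all round (right half, around (592,140)), and the lower part of the notch shows at (625,172). As a final check I press the blade's top with closed fingers. Contact should come at TCP z = 192.

```bash
python3 - <<'E'
from h import *
RS=R.from_euler('z',NOTCH,degrees=True);q=tool_for(RS).as_quat()
set_gripper(0)
x,y=495.9,-88.87
env.reach([x,y,260],q);env.move_l([x,y,200],rate=100)
print(env.move_l([x,y,183],rate=15,f_stop=5),env.read_state()['tool_pos'])
print(env.move_l([x,y,178],rate=15,f_stop=20));s=env.read_state();print(s['tool_pos'],s['force'])
env.move_l([x,y,260],rate=100)
env.reach([400,100,360],tool_for(R.from_euler('z',0,degrees=True)).as_quat());env.hold(.3)
t=viewer.camera("top");sc=viewer.camera("scene")
for n,im in(("top",t),("scene",sc)):
    o=cv2.imread(f"pics/{n}raw.png")
    d=cv2.absdiff(im,o).max(2)
    for nm,P in(("petri",[407,-301,6]),("plain",[503,211,89])):
        u,v=w2px(n,P)[0].astype(int)
        if 20<u<490 and 20<v<360: print(n,nm,d[v-15:v+15,u-15:u+15].mean().round(1),d[v-15:v+15,u-15:u+15].max())
a,_=crop(t,(289,205),66,60,6);b,_=crop(sc,(283,200),66,60,6)
cv2.imwrite("pics/s3.png",np.hstack([a,b]));print(env.read_state()['time_s'])
E
```

```text
True [495.97758888 -88.93423241 192.35915067]
True
[495.97986714 -88.91496975 192.34814473] [-0.92016136 -0.0646135   5.76413839]
top petri 5.8 8
top plain 9.9 150
scene petri 42.5 89
scene plain 8.3 14
19.8167
```

View pics/s3.png

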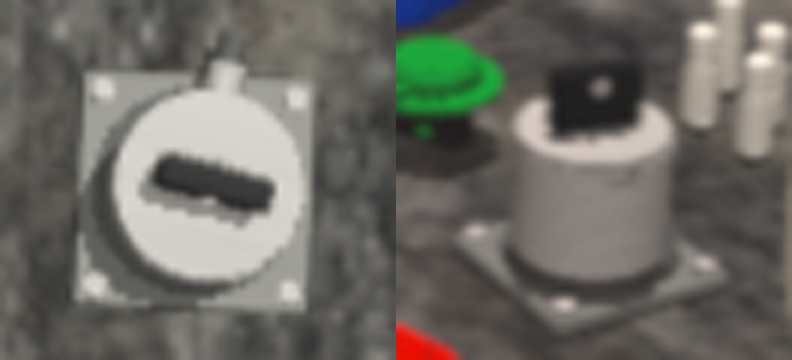

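The blade's top is at TCP z 192.35 against the expected 192.0, so the lid is seated. The plain lid and petri dish look unchanged in the views where the arm doesn't hide them, so I hand in.

```bash
python3 -c "
from h import *
print(workorder.sign_off(),env.read_state()['time_s'])"
```

```text
the job is handed in; nothing more can be done
the job is handed in; nothing more can be done
```

I took the black-blade lid from the rack's +y place and set it level on the filter holder. Its key went straight into the notch, so no turning on the rim was needed: the lid was already turned to the notch angle I had measured, about 14° from world -x towards +y. I handed the job in at about 20 s, with the arm clear of everything. Sign-off gave no verdict.

**Seating:** The lid went down past the 7 mm key-riding height to rim level. A closed-finger touch on the blade found its top at TCP z 192.35, against 192.0 for a fully seated lid. Both views show the flange flush and centred on the rim.

**Other lid and petri dish:** The plain lid looked unchanged in the scene view and the petri dish in the top view. The other comparison for each disagreed, with a difference of up to 150 grey levels for the plain lid in the top view and 89 for the petri dish in the scene view. I put that down to the moved arm being in those views and did not check further.

**Press force:** Both 20 N press moves reported that they had stopped on force. The force read afterwards was only 4 to 6 N, so the sustained press was lighter than I meant.

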